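# Zero the block-height gauge with its reference block and stylus

## Robot

A 6-joint arm with a two-finger parallel gripper is mounted at the origin on the work surface. World frame = base frame: x ahead of the robot, y to its left, z up, the work surface at z = 0. Lengths are in mm, angles in rad, forces in N, time in s.
With the tool pointing down it reaches from about 275 to 1000 mm from the base axis. Payload 8.4 kg.
Tool frame: the origin (TCP) lies at the very end of the fingers, on their centre line; the grasp point (between the pads) lies 19 mm behind it; z points along the fingers, y is the line along which they close (so a half turn about z gives the same grasp; the last joint's range is limited). The gripper opens to 85 mm and grips with 20 to 120 N. Pads are 22 mm wide; open, the fingers measure 114 mm over their backs; the gripper's body (76 mm by 85 mm) begins 54 mm behind the grasp point. The pads swing forward as they close: fully open they stand 13 mm farther back than shut.
Start: joints at [1.221, 0.353, 1.633, -0, 1.155, -0.002], TCP at [213.018, 587.581, 231.281] pointing down, gripper open.
Joint ranges: [-2.63, 2.63], [-0.92, 2.1], [0.06, 2.66], [-1.3, 4.44], [0, 2.69], [-3.02, 3.02]. Speed limits (rad/s): [2.22, 2.22, 2.79, 3.14, 3.14, 3.14].

## Interface

Orientations are given as [roll, pitch, yaw] about the fixed x, y, z axes, in that order (R = Rz(yaw) Ry(pitch) Rx(roll)).
In Python, from rig import sensors, grab_frame, camera_params, order gives the robot as it stands. The module is installed in compiled form; this text tells all that it offers.
- The arm moves only by the tool move_arm, never from a script. Its argument "motion" is a list of rows, each a list of 7 numbers: the turn, a rotation vector about the tool's x, y, z in parts of the range, where 1.0 means pi/2 rad, then the shift along the tool's x, y, z in fractions of the full range, 1 being 0.75 m, then the finger opening in m, from 0 to 0.0854. A call has 1 to 8 rows; each row is the pose to reach, as a shift and turn from the pose commanded when the call began, along the tool's axes at that moment; what a row does not reach only later rows make up. A row lasts 1/8 s, in which the tool goes at most 62.5 mm and 10.7 degrees, less where a joint would pass 70% of its speed; a pose out of reach is approached as far as the arm can. Shift and turn numbers lie between -1 and 1, and a call with a number outside is refused. A call with a gripper value outside its range is refused whole. The fingers move at their own pace and stop on an object; "grip_force" is the grip in N (left out, the last holds). Time passes only in rows, so rows that repeat a pose let the fingers close. It gives the time, the measured TCP pose, the force, the opening and the grip force at its end, in the units of the state.
- sensors.sense(): the state, without advancing time (a new reading comes with each control period).
- grab_frame(name): name is "side" or "top"; returns (picture, depth): 480x640x3 uint8, red, green, blue; 480x640 float32, mm along the optical axis (not along the pixel's ray), 0 where there is no reading.
- camera_params(name): a dict with "camera_matrix" (3x3 intrinsics, pixels), "world_from_camera" (4x4, takes a point from camera to world coordinates). Camera axes: x right, y down, z forward; pixel columns grow to the right and rows downward; lengths in mm; the calibration is good to about 2 mm. A picture is of the moment at which its call begins. camera_params takes no time and is no camera call.
- order.sign_off(): hands the job in; it is judged then, once.
The state is a dict: "clock": time; "qpos": joint angles; "qvel": joint speeds; "joint_efforts": joint torques, N m; "eef_pos": TCP position; "tcp_rot": TCP orientation; "contact_force": force on the tool from outside, world axes, zero at the start; "wrist_torque": the same for the moment, N m; "opening": opening from 0.0 (shut) to 1.0 (fully open); "grasp_force": force on a finger pad.
Only numpy, scipy, OpenCV 4.12 (cv2) and the standard library are available. Lean on these libraries where they do the work, as an engineer would, in place of code of your own. Each camera call takes 0.05 s, during which the arm holds its last target. There are 200 camera calls.

## Task

Zero the printmakers' block-height gauge: pick up the bare aluminium reference block with the blue label, seat it flat and square on the floor of the gauge's pocket, label up, and let go of it. Then take the green-handled stylus from the tool stand, reach its steel tip down through the round hole in the white housing, push the recessed red button fully down and finish still gripping the stylus and holding the button down, with the block still seated. Leave the other blocks, tools, ink and the roller where they are.

Things in the scene. Friction and masses are not known exactly. Their poses are not given: they have to be found in the camera images.
- gauge: The block-height gauge, fixed to the table: a green plate 110 x 120 x 16 mm with a rectangular pocket, joined along its +y side to a white housing 110 x 75 x 50 mm high (x by y by height). Origin: centre of the underside of the whole 110 x 195 mm footprint, at table height; z up; y runs from the pocket to the housing. The pocket's long side lies along y
- pocket (a point): Centre of the pocket's floor (dark steel), 7 mm above the table and 37.5 mm from the gauge's origin towards -y; axes as the gauge's. The pocket measures 49 mm along x, 71 mm along y and is 9 mm deep (plate top 16 mm above the table), with a 2 mm chamfer round its mouth; the reference block has 2.5 mm play on each side
- aperture (a point): Centre of the round hole in the top face of the white housing, at the height of that face, 50 mm above the table and 60 mm from the gauge's origin towards +y; axes as the gauge's. The hole is 18 mm across, vertical, through a cover 10 mm thick; the red button's top lies 14 mm below this point when not pressed and 20 mm below when fully down
- button (a joint): Travel of the recessed red button under the hole, straight down: 0 released, 0.006 m fully down. Its cap is 26 mm across, wider than the hole. A spring pushes it back up: about 1.5 N to start, 5 N fully down, then a hard stop
- ref_block: The reference block: solid aluminium, 66 (x) x 44 (y) x 24 mm (z), about 0.19 kg, with a blue label (50 x 28 mm) on its top face. Origin: centre of its underside; z up; x along its length. It lies loose on the table, label up, and may change places with the two lino blocks. Either way round (half a turn) is right in the pocket
- stylus: The stylus, standing upright, tip down, in one of three holes of the tool stand: a steel shaft 7 mm across and 45 mm long, then a green handle 18 x 18 mm square and 60 mm long; 105 mm in all, about 60 g. Origin: the tip's end, on the axis; z runs up along the axis from tip to handle; the handle's flat sides face its x and y. In the stand the tip is 10 mm and the handle 55 to 115 mm above the table
- stand: The tool stand, fixed: a light wood block 200 (x) x 50 (y) x 55 mm high with three 10 mm through-holes at x = -70, 0 and 70 mm. Origin: centre of its underside. The stylus may stand in any of the holes, the two gouges in the others; the handles rest on the stand's top
- lino_a: A carved lino block on plywood with a brown top, 70 x 50 x 22 mm. Origin: centre of its underside. A bystander: leave it.
- lino_b: A carved lino block on plywood with a grey top, 70 x 50 x 22 mm. Origin: centre of its underside. A bystander: leave it.
- gouge_a: A carving gouge with a dark, round, waisted wooden handle, same length of shaft as the stylus, standing in the stand, top 110 mm above the table. Origin: its tip; z runs up to its handle. A bystander: leave it.
- gouge_b: The same gouge with a lighter brown wooden handle. Origin: its tip; z runs up to its handle. A bystander: leave it.
- ink_tin: An ink tin with a red band, 64 mm across, 45 mm high. Origin: centre of its underside. A bystander: leave it.
- ink_jar: An ink jar with a black cap and blue band, 50 mm across, 60 mm high. Origin: centre of its underside. A bystander: leave it.
- brayer: A hand roller with a brown-red 100 mm drum (36 mm across) and a wooden handle, lying. Origin: at table height under the middle of its drum. A bystander: leave it.

How it is judged (in metres and radians):
On the way, in this order (a step that is already met when the one before it is completed fails the run):
1. the reference block lies flat and square on the pocket's floor, let go (x of ref_block in the frame of pocket between -0.004 and 0.004 m and y of ref_block in the frame of pocket between -0.004 and 0.004 m and z of ref_block in the frame of pocket between -0.003 and 0.003 m and angle between ref_block's own z axis and vertical below 0.05 rad and angle between the x axis of ref_block and the y axis of gauge, either way round below 0.1 rad and contact force between the fingers and ref_block below 0.2 N and linear speed of ref_block below 0.02 m/s), for 0.3 s.
2. then the gripped stylus holds the recessed button down (value of joint button above 0.0042 m and contact force between stylus and gauge above 1.5 N and contact force between the fingers and stylus above 3 N and horizontal distance between stylus and aperture below 0.01 m and z of stylus in the frame of aperture below -0.016 m), for 0.3 s.
At the end, for the whole second after the job is handed in: Gripped stylus (over 3 N) with its tip in the hole pushes (over 1.5 N) the button at least 4.2 of 6 mm down; the block, not touched by the fingers, rests in the pocket: within 4 mm of its centre, 3 mm of its floor, 0.05 rad of flat, 0.1 rad of square (all of step 1 and all of step 2); the arm keeps its last pose, push and grip.
It fails at once if another block, a gouge, the ink or the roller is moved by more than 30 mm (distance of any of lino_a, lino_b, gouge_a, gouge_b, ink_tin, ink_jar, brayer from where it was at the start of the episode above 0.03 m).
It also fails if it takes over 58 s, if anything falls off the work surface, if the arm or the gripper's body presses on something with over 40 N, if the wrist force passes 120 N, or if a joint passes its speed limit or range.

## Working session

There is one attempt and no reset: what is moved stays moved. The work goes in short steps, Python scripts to look and compute and a tool call to move; the robot and the scene stay as the last step left them, time stands still between calls to the robot, and variables do not carry over. Pictures are saved under pics/ and viewed, at most 10 in all, crops included, and the job is handed in when it is done.

Besides the shell and the picture viewer there is one more tool, called after "Call:" as name(argument=value, ...), one argument or row to a line, values as JSON. move_arm: Moves the arm, as the interface text tells. Its arguments: {"type":"object","properties":{"motion":{"type":"array","items":{"type":"array","items":{"type":"number"}}},"grip_force":{"type":"number"}},"required":["motion"]}

```bash
mkdir -p pics
python3 - <<'E'
from rig import sensors, grab_frame, camera_params
import cv2, numpy as np
for n in ("top","side"):
    p,d=grab_frame(n); cv2.imwrite(f"pics/{n}0.png",p[:,:,::-1]); np.savez(f"{n}0.npz",p=p,d=d)
    c=camera_params(n); print(n,np.round(c["camera_matrix"],1).tolist(),np.round(c["world_from_camera"],3).tolist())
print(sensors.sense())
E
```

```text
top [[618.5, 0.0, 318.5], [0.0, 618.5, 235.0], [0.0, 0.0, 1.0]] [[-0.016, -0.997, 0.074, 408.54], [-1.0, 0.017, 0.011, -19.988], [-0.013, -0.074, -0.997, 1327.645], [0.0, 0.0, 0.0, 1.0]]
side [[532.1, 0.0, 325.2], [0.0, 532.1, 233.5], [0.0, 0.0, 1.0]] [[-0.771, -0.386, 0.506, -77.489], [-0.636, 0.436, -0.636, 729.623], [0.025, -0.813, -0.582, 726.978], [0.0, 0.0, 0.0, 1.0]]
{'clock': 0.1, 'qpos': array([ 1.22056512e+00,  3.53577683e-01,  1.63403587e+00,  7.78070636e-06,
        1.15517737e+00, -2.38067160e-03]), 'qvel': array([-0.00019375, -0.00186872, -0.00091325, -0.00181198, -0.00021064,
        0.00021454]), 'joint_efforts': array([ 6.17277728e-04, -6.06353760e+01, -3.42823648e+01, -1.04993419e-04,
        3.95580166e-03, -4.08405214e-06]), 'eef_pos': array([212.89593162, 587.19143987, 230.64772241]), 'tcp_rot': array([-3.14039441e+00, -9.96719530e-06,  2.79373897e+00]), 'contact_force': array([ 0.11337397,  0.232551  , -0.48859291]), 'wrist_torque': array([-0.00020331, -0.00415569,  0.06270889]), 'grasp_force': 0.0, 'opening': 1.0015252143081137}
```

View pics/top0.png

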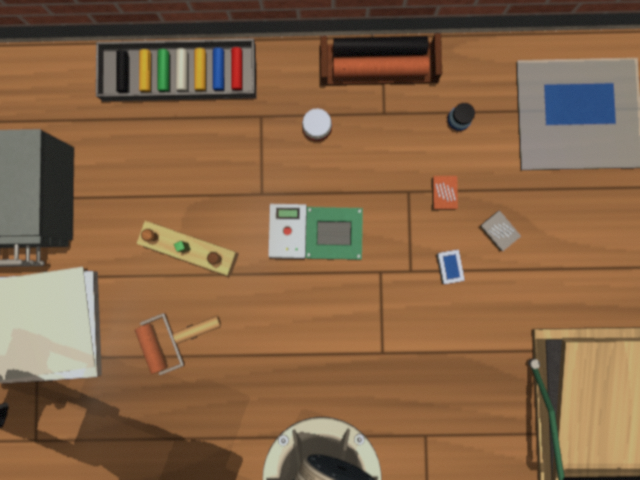

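View pics/side0.png

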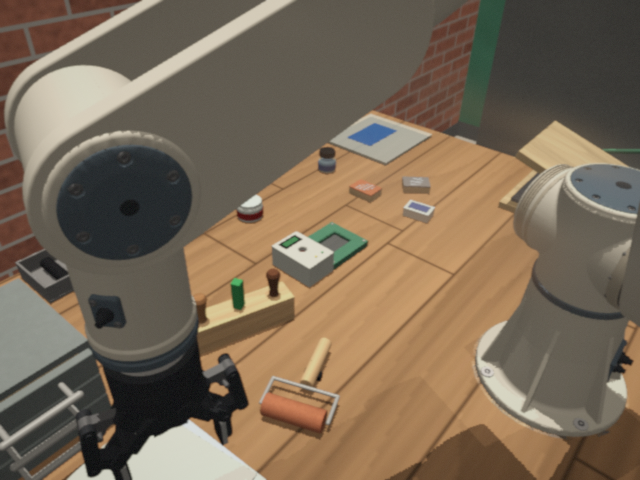

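The top view shows the reference block (blue label) at (451,267) and the gauge at (315,232), with its hole at (287,231) and its pocket at (334,233). The stylus stands in the stand's middle hole at (181,246), and the lino blocks are at (445,193) and (501,231).

```bash
cat > h.py <<'E'
import cv2, numpy as np
from rig import camera_params
def toworld(n,uv,z):
    """pixels -> world on the plane at height z"""
    c=camera_params(n); K=c["camera_matrix"]; T=c["world_from_camera"]
    uv=np.atleast_2d(uv).astype(float)
    r=np.c_[uv,np.ones(len(uv))]@np.linalg.inv(K).T@T[:3,:3].T
    return T[:3,3]+r*((z-T[2,3])/r[:,2])[:,None]
def cloud(n,d):
    c=camera_params(n);K=c["camera_matrix"];T=c["world_from_camera"]
    v,u=np.mgrid[:480,:640]
    P=np.stack([(u-K[0,2])/K[0,0]*d,(v-K[1,2])/K[1,1]*d,d],-1)
    return P@T[:3,:3].T+T[:3,3]
def rect(n,mask,box,z):
    """min-area rectangle, in world, of largest blob of mask inside box (u0,v0,u1,v1)"""
    m=np.zeros(mask.shape,np.uint8);u0,v0,u1,v1=box
    m[v0:v1,u0:u1]=mask[v0:v1,u0:u1]
    c=max(cv2.findContours(m,cv2.RETR_EXTERNAL,cv2.CHAIN_APPROX_NONE)[0],key=cv2.contourArea)
    w=toworld(n,c[:,0],z)[:,:2].astype(np.float32)
    (x,y),(a,b),t=cv2.minAreaRect(w)
    if a<b:a,b,t=b,a,t+90
    mm=cv2.moments(w.reshape(-1,1,2))
    return dict(c=np.round([x,y],1),cm=np.round([mm['m10']/mm['m00'],mm['m01']/mm['m00']],1),size=np.round([a,b],1),long_deg=round((t+90)%180-90,1))
E
python3 - <<'E'
from h import *
f=np.load("top0.npz");p,d=f["p"],f["d"]
hsv=cv2.cvtColor(p,cv2.COLOR_RGB2HSV);H,S,V=[hsv[...,i].astype(int) for i in range(3)]
W=cloud("top",d);Z=W[...,2]
print("z block,plate,housing,pocket,stylus,stand,table",[round(float(np.median(Z[v-2:v+3,u-2:u+3])),1) for u,v in[(451,267),(357,250),(280,245),(334,233),(181,245),(165,241),(400,300)]])
blue=((H>100)&(H<130)&(S>110)).astype(np.uint8)
print("label",rect("top",blue,(430,240,475,295),24))
hi=(Z>14).astype(np.uint8)
print("block depth",rect("top",hi,(430,240,475,295),24))
wh=((S<60)&(V>150)).astype(np.uint8)
print("block top",rect("top",wh,(430,240,475,295),24))
print("housing", rect("top",wh,(262,195,312,268),50))
gr=((H>45)&(H<95)&(S>90)).astype(np.uint8)
print("plate",rect("top",gr,(306,195,372,268),16))
red=(((H<10)|(H>170))&(S>120)).astype(np.uint8)
print("hole/btn",rect("top",red,(275,220,300,243),36))
print("pocket",rect("top",1-gr,(311,215,359,251),11))
print("stylus",rect("top",gr,(165,230,195,260),115))
print("standH",rect("top",(Z>40).astype(np.uint8),(120,205,250,285),55))
c=p[195:300,260:480];cv2.imwrite("pics/c1.png",cv2.resize(c[:,:,::-1],None,fx=3.6,fy=3.6,interpolation=cv2.INTER_CUBIC))
# side stylus handle
f=np.load("side0.npz");hs=cv2.cvtColor(f["p"],cv2.COLOR_RGB2HSV);g=((hs[...,0]>45)&(hs[...,0]<95)&(hs[...,1]>90)).astype(np.uint8)
Ws=cloud("side",f["d"]);m=g.copy();m[:,:225]=0;m[:,250:]=0;m[:270]=0;m[312:]=0
q=Ws[(m>0)&(f["d"]>0)];print("side stylus",np.round(np.percentile(q,[5,50,95],axis=0),1).tolist())
E
```

```text
z block,plate,housing,pocket,stylus,stand,table [24.1, 15.4, 50.1, 6.4, 113.3, 54.2, -0.9]
label {'c': array([ 434.5, -282.3]), 'cm': array([ 434.4, -282.2]), 'size': array([45.1, 23.8]), 'long_deg': 8.8}
block depth {'c': array([ 435.4, -281.2]), 'cm': array([ 435.6, -281.3]), 'size': array([65.9, 45.8]), 'long_deg': 9.4}
block top {'c': array([ 434.6, -282.8]), 'cm': array([ 434.7, -282.8]), 'size': array([67.1, 44.2]), 'long_deg': 8.7}
housing {'c': array([514.1,  59.8]), 'cm': array([515. ,  59.8]), 'size': array([110.3,  74.9]), 'long_deg': -1.0}
plate {'c': array([509.8, -37. ]), 'cm': array([510. , -37.3]), 'size': array([112.9, 102.4]), 'long_deg': 89.0}
hole/btn {'c': array([515.1,  60.6]), 'cm': array([515.3,  60.9]), 'size': array([12.6, 10.5]), 'long_deg': 89.0}
pocket {'c': array([510.1, -37.1]), 'cm': array([510.2, -37.1]), 'size': array([74.8, 51.4]), 'long_deg': 89.0}
stylus {'c': array([481.2, 267.7]), 'cm': array([481.6, 267.8]), 'size': array([17.8, 17.5]), 'long_deg': 26.4}
standH {'c': array([482.7, 268.6]), 'cm': array([482.8, 268.8]), 'size': array([202.2,  50. ]), 'long_deg': 69.8}
side stylus [[470.1, 268.1, 61.5], [476.5, 278.5, 93.0], [485.4, 282.5, 114.0]]
```

View pics/c1.png

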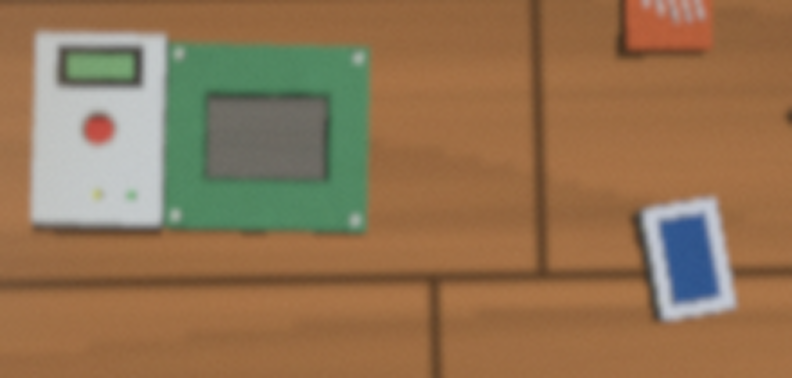

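```bash
cat >> h.py <<'E'
def sides(n,gray_mask_f,box,z,k=8):
    """upsampled soft mask -> fitted lines on 4 sides -> centre, sizes, yaw (world)"""
    u0,v0,u1,v1=box
    s=cv2.resize(gray_mask_f[v0:v1,u0:u1].astype(np.float32),None,fx=k,fy=k,interpolation=cv2.INTER_CUBIC)
    m=(s>0.5).astype(np.uint8)
    c=max(cv2.findContours(m,cv2.RETR_EXTERNAL,cv2.CHAIN_APPROX_NONE)[0],key=cv2.contourArea)[:,0]
    uv=(c+0.5)/k-0.5+[u0,v0]
    w=toworld(n,uv,z)[:,:2].astype(np.float32)
    (x,y),(a,b),t=cv2.minAreaRect(w)
    if a<b:a,b,t=b,a,t+90
    cen=np.array([x,y]);th=np.radians(t)
    for _ in range(3):
        R=np.array([[np.cos(th),np.sin(th)],[-np.sin(th),np.cos(th)]])
        q=(w-cen)@R.T;o=[];an=[]
        for ax,h,l in((1,b/2,a/2),(0,a/2,b/2)):
            for sg in(-1,1):
                e=q[(abs(q[:,ax]-sg*h)<3)&(abs(q[:,1-ax])<.8*l)]
                f=np.polyfit(e[:,1-ax],e[:,ax],1);o.append(f[1]);an.append((f[0] if ax==1 else -f[0],l))
        cen=cen+R.T@[(o[2]+o[3])/2,(o[0]+o[1])/2];b,a=o[1]-o[0],o[3]-o[2]
        th+=sum(v*l for v,l in an)/sum(l for _,l in an)
    return np.round([*cen,a,b,(np.degrees(th)+90)%180-90],1)
E
python3 - <<'E'
from h import *
f=np.load("top0.npz");p=f["p"].astype(float)
r,g,b=p[...,0],p[...,1],p[...,2]
sm=lambda x,lo,hi:np.clip((x-lo)/(hi-lo),0,1)
L=(r+g+b)/3
# contrast channels, linear between the two sides' typical values
def ch(x,i,o): return np.clip((x-x[o[1],o[0]])/(x[i[1],i[0]]-x[o[1],o[0]]),0,1)
br=b-r
print("block",sides("top",ch(b,(444,256),(425,268)),(430,242,474,292),24))
print("label",sides("top",ch(-r,(451,267),(444,256)),(441,252,461,282),24))
print("housing",sides("top",ch(b,(280,245),(258,240)),(262,198,307,265),50))
print("plate+h",sides("top",ch(b-r,(357,250),(380,260)),(262,198,372,268),20))
print("pocket@16",sides("top",ch(-(g-r),(334,233),(357,250)),(309,212,359,254),16))
print("hole",rect("top",cv2.resize(ch(r-g,(287,230),(280,245)),None,fx=1,fy=1)>.5,(278,222,297,241),43))
print("stylus",sides("top",ch(g-r,(180,246),(165,241)),(170,235,192,257),115,12))
E
```

```text
block [ 434.6 -282.3   68.6   46.     9.2]
label [ 434.5 -282.2   44.7   23.2    9.2]
housing [514.5  59.8 110.3  75.6  -2.3]
plate+h [513.4   1.7 197.5 115.3  87.9]
pocket@16 [510.4 -37.4  71.4  49.8  88. ]
hole {'c': array([513.4,  60.2]), 'cm': array([513.8,  60.2]), 'size': array([12.6, 12.5]), 'long_deg': -0.7}
stylus [481.8 268.6  17.5  17.4  20.7]
```

The rows are not in the units I measure in: shifts go in shares of 0.75 m and turns go in shares of pi/2 rad. I convert before sending: -0.02 m / 0.75 = -0.0267.

Call:
move_arm(
  motion=[
    [0,0,0,0,0,-0.0267,0.0854],
    [0,0,0,0,0,-0.0267,0.0854],
  ],
)

```text
clock: 0.35
eef_pos: [213.3, 588.2, 252.2]
tcp_rot: [3.14, -0.0, 2.794]
contact_force: [0.2, 0.8, -0.2]
opening: 1.0
grasp_force: 0.0
```

```bash
cat > mv.py <<'E'
import sys, numpy as np
from scipy.spatial.transform import Rotation as R
def rel(x0,y0,z0,yaw0,x,y,z,yaw):
    """poses in mm, yaw deg, tool down -> move row"""
    A=R.from_euler('xyz',[np.pi,0,np.radians(yaw0)]);B=R.from_euler('xyz',[np.pi,0,np.radians(yaw)])
    s=A.inv().apply([x-x0,y-y0,z-z0])/1e3
    return np.round((A.inv()*B).as_rotvec(),4).tolist()+np.round(s,4).tolist()
print(rel(*map(float,sys.argv[1:9])))
E
python3 mv.py 213 587.6 251.3 160.07 434.6 -282.3 151.3 9.2
```

```text
[-0.0, -0.0, 2.6332, -0.5049, -0.7423, 0.1]
```

In the tool's units: -0.371 m / 0.75 = -0.4947, -0.2525 m / 0.75 = -0.3367, 1.3 rad / 1.5708 = 0.8276.

Call:
move_arm(
  motion=[
    [0,0,0.8276,-0.3367,-0.4947,0.0667,0.065],
    [0,0,0.8276,-0.3367,-0.4947,0.0667,0.065],
    [0,0,0.8276,-0.3367,-0.4947,0.0667,0.065],
    [0,0,0.8276,-0.3367,-0.4947,0.0667,0.065],
    [0,0,0.8276,-0.3367,-0.4947,0.0667,0.065],
    [0,0,0.8276,-0.3367,-0.4947,0.0667,0.065],
    [0,0,0.8276,-0.3367,-0.4947,0.0667,0.065],
    [0,0,0.8276,-0.3367,-0.4947,0.0667,0.065],
  ],
)

```text
clock: 1.35
eef_pos: [323.4, 149.5, 200.3]
tcp_rot: [-3.141, 0.001, 1.487]
contact_force: [-0.3, 0.6, 0.1]
opening: 0.762
grasp_force: 0.0
```

```bash
python3 mv.py 324 152.8 201.3 85.58 434.6 -282.3 90 9.2
```

```text
[0.0, -0.0, 1.3331, -0.4253, 0.1438, 0.1113]
```

In the tool's units: -0.4253 m / 0.75 = -0.5671, 0.1438 m / 0.75 = 0.1917, 1.3331 rad / 1.5708 = 0.8487.

Call:
move_arm(
  motion=[
    [0,0,0.8487,-0.5671,0.1917,0.1484,0.065],
    [0,0,0.8487,-0.5671,0.1917,0.1484,0.065],
    [0,0,0.8487,-0.5671,0.1917,0.1484,0.065],
    [0,0,0.8487,-0.5671,0.1917,0.1484,0.065],
    [0,0,0.8487,-0.5671,0.1917,0.1484,0.065],
    [0,0,0.8487,-0.5671,0.1917,0.1484,0.065],
    [0,0,0.8487,-0.5671,0.1917,0.1484,0.065],
    [0,0,0.8487,-0.5671,0.1917,0.1484,0.065],
  ],
)

```text
clock: 2.35
eef_pos: [434.5, -284.9, 88.5]
tcp_rot: [-3.141, 0.001, 0.157]
contact_force: [-0.2, 0.4, -0.9]
opening: 0.764
grasp_force: 0.0
```

Run:
```python
from rig import sensors
s=sensors.sense();print(s['qpos'].round(2),s['eef_pos'],s['tcp_rot'],s['qvel'].round(3))
```

```text
[-0.58  0.38  1.97 -0.    0.79  0.83] [ 434.47334191 -284.9319646    88.5361445 ] [-3.14130397e+00  5.78297055e-04  1.56532123e-01] [-0.225  0.227 -0.234  0.01   0.035 -0.153]
```

In the tool's units: 0.0805 m / 0.75 = 0.1073, 0.075 m / 0.75 = 0.1.

Call:
move_arm(
  motion=[
    [0,0,0,0,0,0.04,0.065],
    [0,0,0,0,0,0.0733,0.065],
    [0,0,0,0,0,0.1,0.065],
    [0,0,0,0,0,0.1073,0.065],
    [0,0,0,0,0,0.1073,0.065],
    [0,0,0,0,0,0.1073,0.065],
    [0,0,0,0,0,0.1073,0.065],
  ],
  grip_force=40,
)

```text
clock: 3.22
eef_pos: [435.1, -282.6, 10.2]
tcp_rot: [3.141, -0.001, 0.161]
contact_force: [-0.0, 0.4, -0.7]
opening: 0.761
grasp_force: 0.0
```

Call:
move_arm(
  motion=[
    [0,0,0,0,0,0,0.035],
    [0,0,0,0,0,0,0.035],
    [0,0,0,0,0,0,0.035],
    [0,0,0,0,0,0,0.035],
    [0,0,0,0,0,0,0.035],
  ],
)

```text
clock: 3.85
eef_pos: [434.8, -282.4, 10.1]
tcp_rot: [3.141, -0.0, 0.161]
contact_force: [-1.5, 1.7, 6.2]
opening: 0.506
grasp_force: 40.6
```

Run:
```python
from rig import grab_frame
import cv2
p,d=grab_frame("side");cv2.imwrite("pics/s2.png",cv2.resize(p[120:300,330:570,::-1],None,fx=3,fy=3,interpolation=cv2.INTER_CUBIC))
```

```text
(no output)
```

View pics/s2.png

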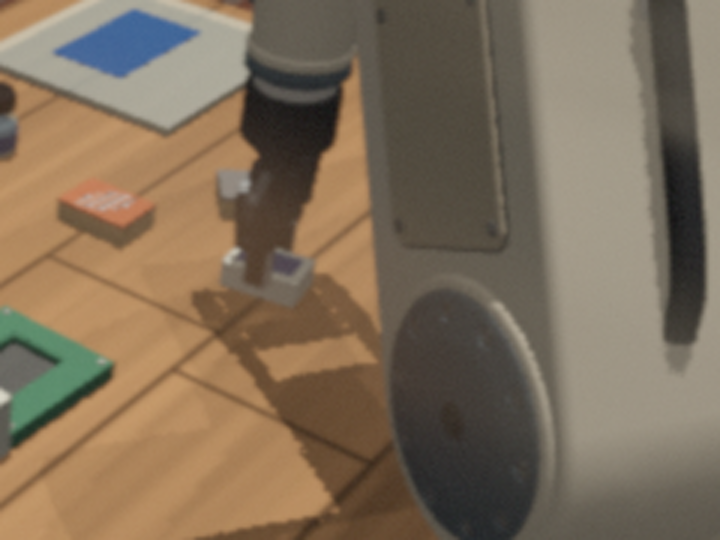

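In the tool's units: -0.07 m / 0.75 = -0.0933, -0.05 m / 0.75 = -0.0667.

Call:
move_arm(
  motion=[
    [0,0,0,0,0,-0.02,0.035],
    [0,0,0,0,0,-0.0667,0.035],
    [0,0,0,0,0,-0.0933,0.035],
    [0,0,0,0,0,-0.0933,0.035],
  ],
)

```text
clock: 4.4
eef_pos: [435.7, -283.1, 81.5]
tcp_rot: [3.139, -0.003, 0.161]
contact_force: [0.4, 0.2, -2.5]
opening: 0.501
grasp_force: 41.8
```

```bash
python3 mv.py 434.8 -282.4 80 9.2 510.4 -37.4 80 87.9
```

```text
[0.0, 0.0, -1.3736, 0.1138, -0.2298, -0.0]
```

In the tool's units: -0.2298 m / 0.75 = -0.3064, 0.1138 m / 0.75 = 0.1517, -1.3736 rad / 1.5708 = -0.8745.

Call:
move_arm(
  motion=[
    [0,0,-0.1095,0.0189,-0.0383,0,0.035],
    [0,0,-0.2184,0.0379,-0.0765,0,0.035],
    [0,0,-0.3279,0.0569,-0.1149,0,0.035],
    [0,0,-0.4374,0.0759,-0.1532,0,0.035],
    [0,0,-0.5465,0.0948,-0.1915,0,0.035],
    [0,0,-0.6557,0.1137,-0.2299,0,0.035],
    [0,0,-0.7652,0.1328,-0.2681,0,0.035],
    [0,0,-0.8745,0.1517,-0.3064,0,0.035],
  ],
)

```text
clock: 5.4
eef_pos: [509.7, -36.2, 78.7]
tcp_rot: [-3.14, -0.0, 1.54]
contact_force: [0.2, 0.0, -2.0]
opening: 0.501
grasp_force: 41.8
```

In the tool's units: 0.04 m / 0.75 = 0.0533, 0.035 m / 0.75 = 0.0467.

Call:
move_arm(
  motion=[
    [0,0,0,0,0,0.0267,0.035],
    [0,0,0,0,0,0.0467,0.035],
    [0,0,0,0,0,0.0533,0.035],
    [0,0,0,0,0,0.0533,0.035],
    [0,0,0,0,0,0.0533,0.035],
  ],
)

```text
clock: 6.02
eef_pos: [510.5, -37.7, 39.8]
tcp_rot: [3.141, 0.0, 1.534]
contact_force: [-0.0, 0.7, -1.2]
opening: 0.499
grasp_force: 41.7
```

Run:
```python
from rig import grab_frame,sensors
import cv2
p,d=grab_frame("side");cv2.imwrite("pics/s3.png",cv2.resize(p[170:300,250:400,::-1],None,fx=4.5,fy=4.5,interpolation=cv2.INTER_CUBIC))
s=sensors.sense();print(s['qpos'].round(2),s['eef_pos'],s['tcp_rot'],s['contact_force'])
```

```text
[-0.08  0.45  2.01  0.    0.67 -0.04] [510.56688852 -37.58698986  39.95412987] [3.14069496e+00 3.20633461e-05 1.53377130e+00] [-0.2035294   0.11521992 -1.92997848]
```

View pics/s3.png

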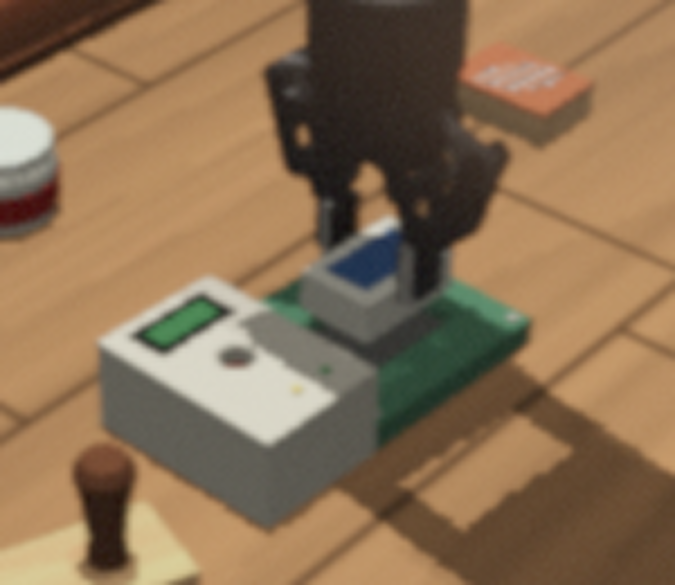

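The block hangs level over the pocket, at about (365,290) in the crop, and its yaw matches the gauge. I'm lowering it.

In the tool's units: 0.017 m / 0.75 = 0.0227, 0.015 m / 0.75 = 0.02.

Call:
move_arm(
  motion=[
    [0,0,0,0,0,0.0107,0.035],
    [0,0,0,0,0,0.016,0.035],
    [0,0,0,0,0,0.02,0.035],
    [0,0,0,0,0,0.0227,0.035],
    [0,0,0,0,0,0.0227,0.035],
  ],
)

```text
clock: 6.7
eef_pos: [510.5, -36.6, 23.0]
tcp_rot: [3.141, -0.001, 1.534]
contact_force: [-1.8, 6.6, 9.9]
opening: 0.505
grasp_force: 43.9
```

In the tool's units: 0.0055 m / 0.75 = 0.0073, 0.004 m / 0.75 = 0.0053.

Call:
move_arm(
  motion=[
    [0,0,0,0,0,0.0027,0.035],
    [0,0,0,0,0,0.0053,0.035],
    [0,0,0,0,0,0.0073,0.035],
    [0,0,0,0,0,0.0073,0.035],
  ],
)

```text
clock: 7.2
eef_pos: [510.8, -36.2, 19.8]
tcp_rot: [3.14, -0.001, 1.534]
contact_force: [-11.8, 11.1, 44.2]
opening: 0.501
grasp_force: 49.2
```

In the tool's units: -0.005 m / 0.75 = -0.0067, -0.001 m / 0.75 = -0.0013.

Call:
move_arm(
  motion=[
    [0,0,0,0,0,-0.0067,0.035],
    [0,0,0,0.002,-0.0013,-0.0067,0.035],
    [0,0,0,0.002,-0.0013,-0.004,0.035],
    [0,0,0,0.002,-0.0013,-0.0013,0.035],
    [0,0,0,0.002,-0.0013,0,0.035],
    [0,0,0,0.002,-0.0013,0,0.035],
  ],
)

```text
clock: 7.95
eef_pos: [509.2, -35.7, 19.6]
tcp_rot: [-3.141, -0.0, 1.534]
contact_force: [-13.6, 2.8, 52.2]
opening: 0.502
grasp_force: 50.1
```

Run:
```python
from rig import grab_frame,sensors
from h import *
p,d=grab_frame("side");cv2.imwrite("pics/s4.png",cv2.resize(p[200:275,285:385,::-1],None,fx=7,fy=7,interpolation=cv2.INTER_CUBIC))
W=cloud("side",d);hs=cv2.cvtColor(p,cv2.COLOR_RGB2HSV)
m=(hs[...,0]>100)&(hs[...,0]<130)&(hs[...,1]>100);m[:200]=0;m[275:]=0;m[:,:285]=0;m[:,385:]=0
q=W[m];print(m.sum(),np.round(np.median(q,0),1));A=np.c_[q[:,:2]-np.median(q[:,:2],0),np.ones(len(q))]
print(np.linalg.lstsq(A,q[:,2],rcond=None)[0])
g=(hs[...,0]>45)&(hs[...,0]<95)&(hs[...,1]>90);g[:200]=0;g[275:]=0;g[:,:315]=0;g[:,385:]=0;print("plate z",np.median(W[g],0))
np.savez("s4.npz",p=p,d=d)
```

```text
112 [510.3 -32.8  34. ]
[-0.0408031  -0.13237399 33.9942401 ]
plate z [464.24674403 -28.51062754  14.52329262]
```

View pics/s4.png

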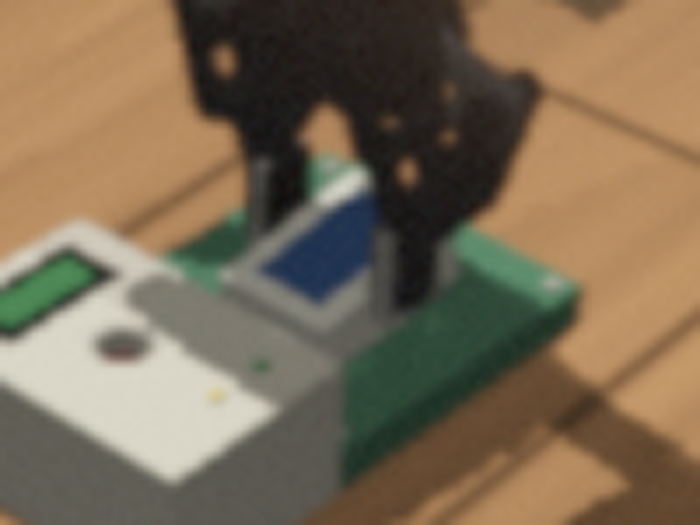

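The block is pitched about 0.13 rad. Its +y end is in the pocket and its -y end is still on the chamfer, so it needs to go a little further toward +y (tool +x).

In the tool's units: -0.004 m / 0.75 = -0.0053, -0.002 m / 0.75 = -0.0027.

Call:
move_arm(
  motion=[
    [0,0,0,0,0,-0.0053,0.035],
    [0,0,0,0.0027,-0.0007,-0.0053,0.035],
    [0,0,0,0.0027,-0.0007,-0.0053,0.035],
    [0,0,0,0.0027,-0.0007,-0.0027,0.035],
    [0,0,0,0.0027,-0.0007,0,0.035],
    [0,0,0,0.0027,-0.0007,0,0.035],
  ],
)

```text
clock: 8.75
eef_pos: [509.1, -34.5, 17.4]
tcp_rot: [3.141, 0.001, 1.535]
contact_force: [-2.7, -5.1, 13.1]
opening: 0.499
grasp_force: 46.3
```

```bash
cat > look.py <<'E'
from rig import grab_frame,sensors
from h import *
p,d=grab_frame("side")
W=cloud("side",d);hs=cv2.cvtColor(p,cv2.COLOR_RGB2HSV)
m=(hs[...,0]>100)&(hs[...,0]<130)&(hs[...,1]>100);m[:200]=0;m[275:]=0;m[:,:285]=0;m[:,385:]=0
q=W[m];print(m.sum(),np.round(np.median(q,0),1));A=np.c_[q[:,:2]-np.median(q[:,:2],0),np.ones(len(q))]
print("slope x,y, z",np.linalg.lstsq(A,q[:,2],rcond=None)[0].round(3))
s=sensors.sense();print(s['eef_pos'].round(1),s['contact_force'].round(1),s['wrist_torque'].round(2))
E
python3 look.py
```

```text
101 [510.6 -29.7  31.8]
slope x,y, z [-0.198 -0.072 32.049]
[509.  -34.5  17.4] [-3.9 -5.1 13.4] [-0.62  0.5   0.12]
```

In the tool's units: -0.14 m / 0.75 = -0.1867, -0.08 m / 0.75 = -0.1067.

Call:
move_arm(
  motion=[
    [0,0,0,0,0,0,0.048],
    [0,0,0,0,0,0,0.054],
    [0,0,0,0,0,-0.0027,0.06],
    [0,0,0,0,0,-0.0267,0.065],
    [0,0,0,0,0,-0.1067,0.065],
    [0,0,0,0,0,-0.1867,0.065],
    [0,0,0,0,0,-0.1867,0.065],
  ],
)

```text
clock: 9.68
eef_pos: [511.9, -33.9, 161.6]
tcp_rot: [3.133, 0.0, 1.534]
contact_force: [0.2, -0.0, -0.0]
opening: 0.762
grasp_force: 0.0
```

```bash
python3 look.py
python3 - <<'E'
from rig import grab_frame
import cv2
p,d=grab_frame("side");cv2.imwrite("pics/s5.png",cv2.resize(p[200:275,285:385,::-1],None,fx=6,fy=6,interpolation=cv2.INTER_CUBIC))
E
```

```text
112 [509.1 -34.7  30.1]
slope x,y, z [-0.812  0.284 30.078]
[510.2 -33.8 159.1] [ 0.   0.1 -0.4] [0.01 0.01 0.02]
```

View pics/s5.png

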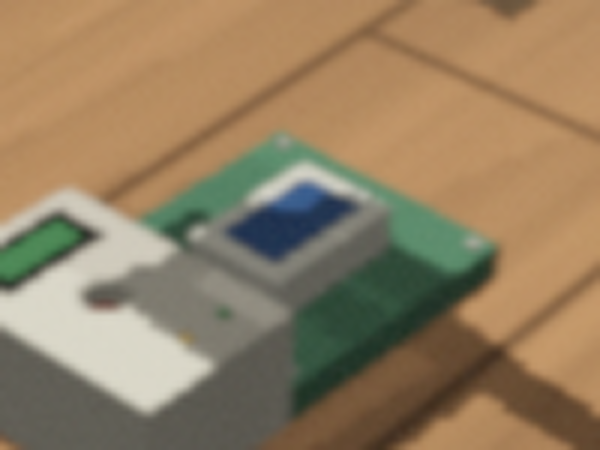

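```bash
python3 mv.py 509.8 -34 158 87.9 481.8 269 150 112
```

```text
[0.0, 0.0, -0.4206, 0.3018, -0.0391, 0.008]
```

In the tool's units: 0.3018 m / 0.75 = 0.4024, -0.0391 m / 0.75 = -0.0521, -0.4206 rad / 1.5708 = -0.2678.

Call:
move_arm(
  motion=[
    [0,0,-0.0637,0.06,-0.008,0,0.045],
    [0,0,-0.1273,0.1333,-0.0173,0,0.045],
    [0,0,-0.191,0.2,-0.0253,0,0.045],
    [0,0,-0.2678,0.2667,-0.0347,0,0.045],
    [0,0,-0.2678,0.3333,-0.044,0,0.045],
    [0,0,-0.2678,0.3867,-0.0507,0,0.045],
    [0,0,-0.2678,0.4024,-0.0521,0.0107,0.045],
    [0,0,-0.2678,0.4024,-0.0521,0.0107,0.045],
  ],
)

```text
clock: 10.78
eef_pos: [479.4, 268.7, 146.8]
tcp_rot: [-3.138, 0.001, 1.956]
contact_force: [-0.1, -0.1, -0.0]
opening: 0.531
grasp_force: 0.0
```

Run:
```python
from rig import grab_frame,sensors
from h import *
p,d=grab_frame("top");np.savez("t6.npz",p=p,d=d)
cv2.imwrite("pics/t6.png",cv2.resize(p[190:275,120:375,::-1],None,fx=3.1,fy=3.1,interpolation=cv2.INTER_CUBIC))
x=p.astype(float);r,g,b=x[...,0],x[...,1],x[...,2]
def ch(x,i,o): return np.clip((x-x[o[1],o[0]])/(x[i[1],i[0]]-x[o[1],o[0]]),0,1)
W=cloud("top",d);mb=(W[...,2]>24);mb[:,:308]=0;mb[:,365:]=0;mb[:205]=0;mb[260:]=0
q=W[mb];print("block z",np.median(q,0).round(1))
A=np.c_[q[:,:2]-np.median(q[:,:2],0),np.ones(len(q))];print("slope",np.linalg.lstsq(A,q[:,2],rcond=None)[0].round(3))
try: print("label",sides("top",np.clip((b-r)/60,0,1),(320,218,350,248),31))
except Exception as e: print(e)
s=sensors.sense();print(s['eef_pos'].round(1),s['tcp_rot'].round(3))
```

```text
block z [510.3 -37.9  30.6]
slope [-7.419  0.595 45.559]
label [509.8 -38.7  51.1  29.5  87.7]
[479.8 268.1 147.4] [-3.138e+00  1.000e-03  1.955e+00]
```

View pics/t6.png

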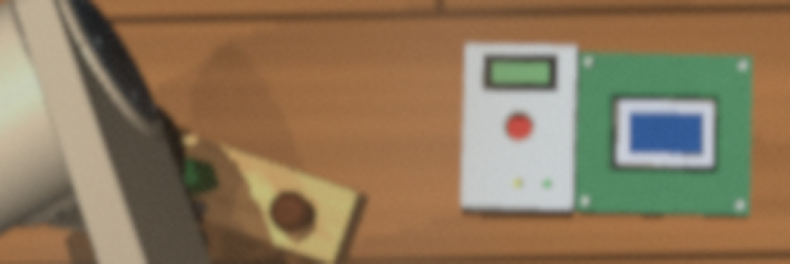

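The block is flat in the pocket, with its top at z ≈ 31 and its centre within 1 mm. The gripper is over the green stylus, and I'm descending to it.

In the tool's units: 0.084 m / 0.75 = 0.112, 0.001 m / 0.75 = 0.0013.

Call:
move_arm(
  motion=[
    [0,0,0,0.0013,0,0,0.045],
    [0,0,0,0.0013,0,0.0333,0.045],
    [0,0,0,0.0013,0,0.0667,0.045],
    [0,0,0,0.0013,0,0.1,0.045],
    [0,0,0,0.0013,0,0.112,0.045],
    [0,0,0,0.0013,0,0.112,0.045],
    [0,0,0,0.0013,0,0.112,0.045],
  ],
  grip_force=60,
)

```text
clock: 11.7
eef_pos: [481.0, 270.3, 65.9]
tcp_rot: [3.14, -0.0, 1.955]
contact_force: [-0.7, 1.0, 0.2]
opening: 0.522
grasp_force: 0.0
```

Call:
move_arm(
  motion=[
    [0,0,0,0,0,0,0.008],
    [0,0,0,0,0,0,0.008],
    [0,0,0,0,0,0,0.008],
    [0,0,0,0,0,0,0.008],
    [0,0,0,0,0,0,0.008],
    [0,0,0,0,0,0,0.008],
  ],
)

```text
clock: 12.45
eef_pos: [480.9, 270.5, 65.8]
tcp_rot: [3.14, -0.0, 1.955]
contact_force: [-1.5, -0.3, 6.2]
opening: 0.205
grasp_force: 58.4
```

In the tool's units: -0.115 m / 0.75 = -0.1533, -0.105 m / 0.75 = -0.14.

Call:
move_arm(
  motion=[
    [0,0,0,0,0,-0.02,0.008],
    [0,0,0,0,0,-0.06,0.008],
    [0,0,0,0,0,-0.1067,0.008],
    [0,0,0,0,0,-0.14,0.008],
    [0,0,0,0,0,-0.1533,0.008],
    [0,0,0,0,0,-0.1533,0.008],
  ],
)

```text
clock: 13.2
eef_pos: [480.4, 270.2, 180.5]
tcp_rot: [3.141, -0.0, 1.955]
contact_force: [-0.1, -0.2, -0.9]
opening: 0.206
grasp_force: 60.1
```

```bash
python3 mv.py 481 270.4 181 112 513.3 61 140 112
```

```text
[0.0, 0.0, 0.0, -0.2063, -0.0485, 0.041]
```

In the tool's units: -0.2063 m / 0.75 = -0.2751, -0.0485 m / 0.75 = -0.0647.

Call:
move_arm(
  motion=[
    [0,0,0,-0.0533,-0.0127,0,0.008],
    [0,0,0,-0.12,-0.028,0,0.008],
    [0,0,0,-0.1867,-0.044,0,0.008],
    [0,0,0,-0.24,-0.0567,0,0.008],
    [0,0,0,-0.2667,-0.0627,0.0267,0.008],
    [0,0,0,-0.2751,-0.0647,0.0547,0.008],
    [0,0,0,-0.2751,-0.0647,0.08,0.008],
    [0,0,0,-0.2751,-0.0647,0.08,0.008],
  ],
)

```text
clock: 14.2
eef_pos: [510.7, 60.4, 117.8]
tcp_rot: [-3.137, -0.001, 1.955]
contact_force: [-0.4, 0.5, -0.8]
opening: 0.202
grasp_force: 60.1
```

Call:
move_arm(
  motion=[
    [0,0,0,0,0,0,0.008],
    [0,0,0,0,0,0,0.008],
  ],
)

```text
clock: 14.45
eef_pos: [513.1, 60.9, 120.6]
tcp_rot: [3.141, 0.0, 1.955]
contact_force: [0.2, -0.6, -0.3]
opening: 0.205
grasp_force: 60.1
```

Run:
```python
from rig import grab_frame,sensors
import cv2,numpy as np
from h import camera_params
p,d=grab_frame("side")
c=camera_params("side");K=c["camera_matrix"];T=np.linalg.inv(c["world_from_camera"])
def px(P):
    q=T[:3,:3]@P+T[:3,3];q=K@q;return q[:2]/q[2]
s=sensors.sense();t=s['eef_pos'];print(t.round(1),s['tcp_rot'].round(3))
u0,v0,k=270,190,7
print("crop px: tip(tcp), aperture(cam)",[((px(np.array(P))-[u0,v0]+.5)*k).round(0).tolist() for P in([t[0],t[1],t[2]-56],[514,60,50],[t[0],t[1],50])])
cv2.imwrite("pics/s7.png",cv2.resize(p[v0:v0+80,u0:u0+100,::-1],None,fx=k,fy=k,interpolation=cv2.INTER_CUBIC))
```

```text
[513.1  60.9 120.6] [3.141 0.    1.955]
crop px: tip(tcp), aperture(cam) [[234.0, 370.0], [234.0, 407.0], [234.0, 409.0]]
```

View pics/s7.png

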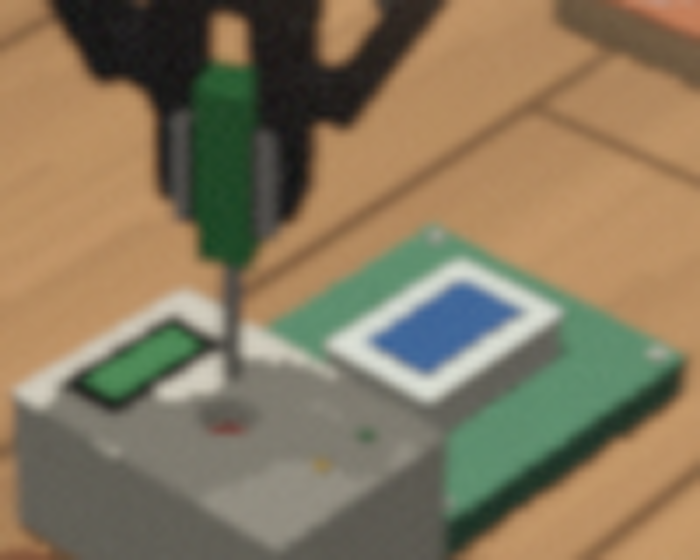

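The stylus tip at (234,376) is above the hole centre at (228,414), within about 2 mm. I'm adding a small correction and descending.

In the tool's units: 0.026 m / 0.75 = 0.0347, 0.0013 m / 0.75 = 0.0017.

Call:
move_arm(
  motion=[
    [0,0,0,0.0007,0.0017,0,0.008],
    [0,0,0,0.0007,0.0017,0.0107,0.008],
    [0,0,0,0.0007,0.0017,0.02,0.008],
    [0,0,0,0.0007,0.0017,0.028,0.008],
    [0,0,0,0.0007,0.0017,0.0347,0.008],
    [0,0,0,0.0007,0.0017,0.0347,0.008],
  ],
)

```text
clock: 15.25
eef_pos: [513.4, 61.7, 93.5]
tcp_rot: [-3.141, -0.0, 1.955]
contact_force: [-0.0, 0.5, -1.2]
opening: 0.202
grasp_force: 60.1
```

In the tool's units: 0.007 m / 0.75 = 0.0093, 0.005 m / 0.75 = 0.0067.

Call:
move_arm(
  motion=[
    [0,0,0,0,0,0.004,0.008],
    [0,0,0,0,0,0.0067,0.008],
    [0,0,0,0,0,0.0093,0.008],
    [0,0,0,0,0,0.0093,0.008],
    [0,0,0,0,0,0.0093,0.008],
  ],
)

```text
clock: 15.88
eef_pos: [514.0, 61.7, 87.2]
tcp_rot: [3.141, 0.0, 1.955]
contact_force: [-0.5, 0.3, 3.0]
opening: 0.204
grasp_force: 60.6
```

In the tool's units: 0.0025 m / 0.75 = 0.0033, 0.002 m / 0.75 = 0.0027.

Call:
move_arm(
  motion=[
    [0,0,0,0,0,0.0013,0.008],
    [0,0,0,0,0,0.0027,0.008],
    [0,0,0,0,0,0.0033,0.008],
    [0,0,0,0,0,0.0033,0.008],
    [0,0,0,0,0,0.0033,0.008],
    [0,0,0,0,0,0.0033,0.008],
  ],
)

```text
clock: 16.62
eef_pos: [514.2, 61.8, 85.4]
tcp_rot: [3.141, 0.0, 1.955]
contact_force: [-2.4, -0.5, 14.9]
opening: 0.2
grasp_force: 62.4
```

Call:
move_arm(
  motion=[
    [0,0,0,0,0,0,0.008],
    [0,0,0,0,0,0,0.008],
    [0,0,0,0,0,0,0.008],
    [0,0,0,0,0,0,0.008],
  ],
)

```text
clock: 17.12
eef_pos: [514.2, 61.7, 85.4]
tcp_rot: [3.141, 0.0, 1.955]
contact_force: [-2.7, -0.2, 14.9]
opening: 0.204
grasp_force: 62.4
```

```bash
python3 -c "
from rig import sensors,order
s=sensors.sense();print(s['eef_pos'],s['contact_force'],s['grasp_force']);print(order.sign_off())"
```

```text
[514.16659066  61.74354148  85.39878787] [-2.73461841 -0.24907255 14.88328716] 62.35311269760132
the job is handed in; nothing more can be done
None
```

I handed the job in at about 17 s: the reference block is seated in the pocket and let go, and the gripped stylus holds the red button against its hard stop with about 15 N; sign-off returned no verdict.

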